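Cup on the dispenser's stand, shutter held open at the portion marker

TASK

Serve a portion at the steel bean dispenser: keep its shutter shut while you stand the small clear glass cup upright and centred on the round raised stand in front of the chute, setting it down gently and letting go of it. Then take the black upright grip of the spring-return shutter and pull it out along its rail until the grip's pointer is in line with the marker clip on the rail, not past it. Finish while still holding the grip there against its spring, with the cup left standing and nothing around it knocked about.

Things in the scene. Friction and masses are not known exactly. Their poses are not given: they have to be found in the camera images.
- cup_mid (a point): Centre, half-way up, of the small clear glass cup (loose, about 0.15 kg, standing upright on the table, open at the top, no handle): 62 mm high, round, 60 mm across at the foot, about 66 mm half-way up, 72 mm at the rim. The point is 31 mm above its underside. z is the cup's axis.
- dispenser: Bean dispenser, fixed: steel bin with black lid, 132 x 132 mm, 248 mm high; origin on the table under the bin. Front = its -x side, with the chute (lip 107 mm ahead of the origin, 115 mm up) and a 12 mm base plate out to 205 mm. A rail 14 mm wide, top 130 mm up, 57 mm ahead of the origin, runs along y to +232 mm (leg at its end). z up; y = the way the shutter is pulled.
- stand_top (a point): Centre of the flat top of the cup stand: round steel pedestal with a black rubber top in front of the chute, 55 mm across, top 40 mm above the table, 155 mm ahead of the dispenser's origin. A centred cup's rim stays about 12 mm short of the chute's lip, which is 13 mm higher than the rim. Axes as the dispenser's.
- grip_mid (a point): Grasp point on the shutter's black upright grip, 180 mm above the table. Shaft 16 mm thick along the dispenser's x, 22 mm along its y, free all round, from 32 mm below to 25 mm above this point; a wider head (22 x 28 mm) ends 36 mm above it. Shut, it is 60 mm beside the bin, whose lid top is 68 mm higher. Axes as the dispenser's; it moves along +y.
- shutter (a joint): The shutter slide: 0 = shut, grows in m as the grip is pulled along the dispenser's +y, up to its end stop at 0.080 (past the marker). A spring always pulls it shut: about 3 N when shut, rising by 0.6 N per 10 mm.
- pointer (a point): Tip of the small steel pointer under the front of the grip's carriage, at the middle of the grip along the rail, at the rail's top edge. It moves with the shutter. Axes as the dispenser's.
- marker_tip (a point): Tip of the fin at the middle of the steel marker clip (12 mm wide, thumb screw of 16 mm in front), clamped on the rail somewhere 30 to 60 mm out from the shut pointer. In line = pointer and this tip at the same place along the rail (dispenser's y axis). It does not stop the shutter. Axes as the dispenser's.
- green_cup: Bystander: pale green cup upside down on a glass saucer, 87 x 118 x 64 mm, origin under its middle, at the right.
- tumbler_a: Bystander: tall clear glass upside down, 65 mm across, 118 mm high, origin at the centre of its underside, right of the dispenser.
- tumbler_b: Bystander: a second such glass, beside the first.
- spice_jar: Bystander: spice jar, 47 mm across, 98 mm high, origin at its underside, on the brown tray at the left.
- shaker: Bystander: shaker, 44 mm across, 90 mm high, origin at its underside, on the same tray.
- white_cup: Bystander: white cup upside down, 87 x 118 x 64 mm, on the same tray.
There are look-alikes about, which are no part of the job. What is shaped like the part that bears cup_mid but blue or purple is not meant.

How it is judged (in metres and radians):
On the way:
1. the glass cup stands upright and centred on the stand, let go, with the shutter still shut (horizontal distance between cup_mid and stand_top below 0.012 m and z of cup_mid in the frame of stand_top between 0.027 and 0.035 m and angle between cup_mid's own z axis and vertical below 0.1 rad and contact force between the fingers and cup below 0.1 N and value of joint shutter below 0.008 m), for 0.3 s.
At the end, for the whole second after the job is handed in: The fingers hold the shutter grip still with its pointer within 5 mm of the marker tip along the rail; the cup stands upright on the stand, untouched, its axis within 12 mm of the stand's centre (horizontal distance between cup_mid and stand_top below 0.012 m and z of cup_mid in the frame of stand_top between 0.027 and 0.035 m and angle between cup_mid's own z axis and vertical below 0.1 rad and contact force between each of the arm, the fingers and cup below 0.1 N and y of pointer in the frame of marker_tip between -0.005 and 0.005 m and velocity of joint shutter between -0.01 and 0.01 m/s and contact force between the fingers and shutter above 1 N); the arm keeps its last pose, push and grip.
It fails at once if the shutter is pulled open (more than 8 mm) while the cup is not standing on the stand (value of joint shutter above 0.008 m and (horizontal distance between cup_mid and stand_top above 0.018 m or z of cup_mid in the frame of stand_top below 0.022 m or z of cup_mid in the frame of stand_top above 0.04 m)).
It fails at once if the pointer is pulled past the marker by more than 10 mm (y of pointer in the frame of marker_tip above 0.01 m).
It fails at once if the cup is dropped: out of the fingers more than 15 mm above the stand (contact force between the fingers and cup below 0.02 N and height (world z) of cup_mid above 0.086 m).
It fails at once if the marker clip is shifted along the rail (distance of marker_tip from where it was at the start of the episode above 0.006 m).
It fails at once if a bystander is knocked about (moved more than 25 mm) (distance of any of green_cup, tumbler_a, tumbler_b, spice_jar, shaker, white_cup from where it was at the start of the episode above 0.025 m).
It also fails if it takes over 61 s, if anything falls off the work surface, if the arm or the gripper's body presses on something with over 40 N, if the wrist force passes 120 N, or if a joint passes its speed limit or range.

ROBOT

A 7-joint arm with a two-finger parallel gripper is mounted at the origin on a cart in front of the work surface, level with it; the furniture and walls round the work are solid. World frame = base frame: x ahead of the robot, y to its left, z up, the work surface at z = 0. Lengths are in m, angles in degrees, forces in N, time in s.
With the tool pointing down it reaches from about 0.4 to 0.85 m from the base axis. Payload 4.5 kg.
Tool frame: the origin (TCP) lies midway between the tips of the shut fingers; the grasp point (between the pads) lies 19 mm behind it (bot.grasp_offset is the distance from the TCP to the grasp point, in m); z points along the fingers, y is the line along which they close (so a half turn about z gives the same grasp; the last joint's range is limited). The gripper opens to 88 mm and grips with 3 to 60 N. Pads are 18 mm wide; open, the fingers measure 123 mm over their backs; the gripper's body (75 mm by 187 mm) begins 45 mm behind the grasp point.
Start: joints at [77.911, 39.483, -11.15, 89.685, 9.013, 51.709, -12.324], TCP at [0.152, -0.606, 0.2] pointing down, gripper open.
Joint ranges: [-172.22, 172.22], [-26.19, 119.32], [-84.43, 86.54], [7.71, 146.69], [-57.33, 237.33], [2.42, 119.75], [-152.13, 152.13]. Speed limits (degrees/s): [147.25, 147.25, 180, 180, 180, 180, 180].

INTERFACE

Orientations are given as a 3x3 rotation matrix whose columns are the frame's x, y, z axes.
In Python, from plant import bot gives the robot as it stands.
- The arm moves only by the tool send_rows, never from a script. Its argument "rows" is a list of rows, each an object with "offset": the shift along the tool's x, y, z in mm, a list of three; "twist": the turn about the tool's z in rad; "claw": the opening, from 0 (shut) to 1 (fully open). In form: [{"offset": [x, y, z], "twist": twist, "claw": claw}, ...]. A call has 1 to 8 rows; each row shifts and turns the commanded pose from where the row before left it, along the tool's axes as they then stand; what a row does not reach is not made up. A row lasts 1/8 s, in which the tool goes at most 62.5 mm and 10.7 degrees, less where a joint would pass 70% of its speed; a pose out of reach is approached as far as the arm can. A call with a gripper value outside its range is refused whole. The fingers move at their own pace and stop on an object; "squeeze" is the grip in N (left out, the last holds). Time passes only in rows, so rows that do not move let the fingers close. It gives the time, the measured TCP pose, the force, the opening and the grip force at its end, in the units of the state.
- bot.get_state(): the state, without advancing time (a new reading comes with each control period).
- bot.read_camera(name): name is "scene" or "top" or "wrist"; returns a dict with "image" (384x512x3 uint8, red, green, blue), "depth" (384x512 float32, m along the optical axis (not along the pixel's ray), 0 where there is no reading), "intrinsics" (3x3 intrinsics, pixels), "dist" ([k1, k2, p1, p2, k3] as OpenCV has them; the pictures are not rectified), "world_from_camera" (4x4, takes a point from camera to world coordinates). Camera axes: x right, y up, looking along -z (the intrinsics and any distortion apply to the point x, -y, -z); pixel columns grow to the right and rows downward; lengths in m; the calibration is good to about 2 mm. A picture is of the moment at which its call begins.
- bot.hand_in(): hands the job in; it is judged then, once.
The state is a dict: "time_s": time; "joint_pos": joint angles; "qd": joint speeds; "joint_torque": joint torques, N m; "tool_pos": TCP position; "tool_rot": TCP orientation; "force": force on the tool from outside, world axes, zero at the start; "wrist_torque": the same for the moment, N m; "grip_width": opening from 0.0 (shut) to 1.0 (fully open); "finger_force": force on a finger pad.
Only numpy, scipy, OpenCV 4.12 (cv2) and the standard library are available. Lean on these libraries where they do the work, as an engineer would, in place of code of your own. Each camera call takes 0.05 s, during which the arm holds its last target. There are 200 camera calls.

## Working session

There is one attempt and no reset: what is moved stays moved. The work goes in short steps, Python scripts to look and compute and a tool call to move; the robot and the scene stay as the last step left them, time stands still between calls to the robot, and variables do not carry over. Pictures are saved under pics/ and viewed, at most 10 in all, crops included, and the job is handed in when it is done.

Besides the shell and the picture viewer there is one more tool, called by a JSON object that holds its "op" and its "data", one argument or row to a line. send_rows: Moves the arm, as the interface text tells. Its arguments: {"type":"object","properties":{"rows":{"type":"array"},"squeeze":{"type":"number"}},"required":["rows"]}

```bash
mkdir -p pics; cat > h.py <<'E'
import numpy as np, cv2, pickle
from plant import bot
def grab(n):
    c=bot.read_camera(n); pickle.dump({k:np.array(v) for k,v in c.items()},open(f'{n}.pkl','wb')); return c
def load(n): return pickle.load(open(f'{n}.pkl','rb'))
def ray(c,u,v):
    p=cv2.undistortPoints(np.array([[[u,v]]],float),c['intrinsics'],c['dist'])[0,0]
    T=c['world_from_camera']; d=T[:3,:3]@np.array([p[0],-p[1],-1]); return T[:3,3],d
def at_z(c,u,v,z):
    o,d=ray(c,u,v); return o+d*(z-o[2])/d[2]
def at_d(c,u,v):
    o,d=ray(c,u,v); return o+d*c['depth'][int(round(v)),int(round(u))]
def proj(c,P):
    T=c['world_from_camera']; q=(np.array(P)-T[:3,3])@T[:3,:3]; q=q*[1,-1,-1]
    return cv2.projectPoints(q.reshape(1,3),np.zeros(3),np.zeros(3),c['intrinsics'],c['dist'])[0].ravel()
def save(c,name,box=None,s=1):
    im=c['image'][...,::-1]
    if box: im=im[box[1]:box[3],box[0]:box[2]]
    cv2.imwrite(f'pics/{name}.png',cv2.resize(im,None,fx=s,fy=s,interpolation=cv2.INTER_CUBIC))
E
python3 - <<'E'
from h import *
a=grab('scene');b=grab('top')
im=[cv2.resize(x['image'][...,::-1],(400,300)) for x in (a,b)]
save(a,'scene',s=1.5);save(b,'top',s=1.5)
for x in(a,b): print(x['world_from_camera'].round(3))
s=bot.get_state();print(s['tool_pos'],np.round(s['tool_rot'],3),s['time_s'],s['grip_width'])
E
```

```text
[[-0.477  0.552 -0.685 -0.424]
 [-0.879 -0.288  0.38   0.544]
 [ 0.012  0.783  0.622  1.01 ]
 [ 0.     0.     0.     1.   ]]
[[ 0.009  0.979 -0.206  0.229]
 [-1.     0.01   0.004 -0.   ]
 [ 0.006  0.206  0.979  1.652]
 [ 0.     0.     0.     1.   ]]
[ 0.1513054  -0.60577624  0.19879481] [[ 0.97   0.242 -0.   ]
 [ 0.242 -0.97   0.002]
 [-0.    -0.002 -1.   ]] 0.1 1.0027628817408432
```

View pics/scene.png

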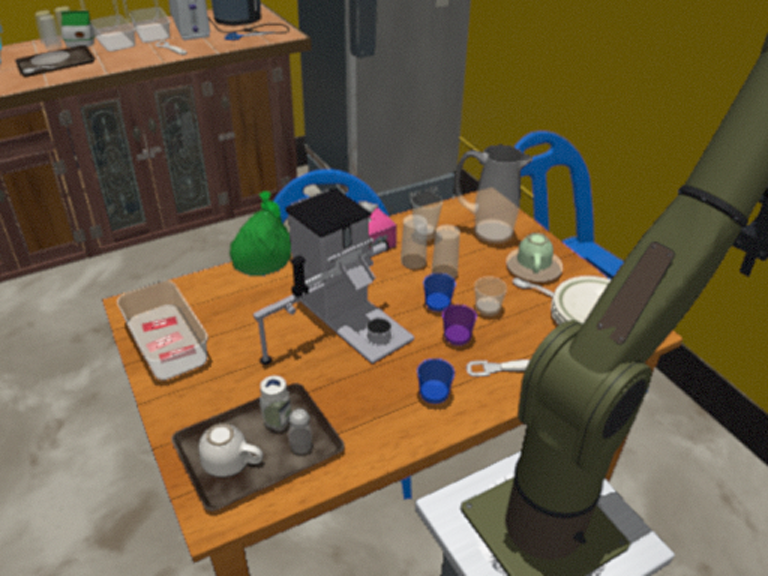

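View pics/top.png

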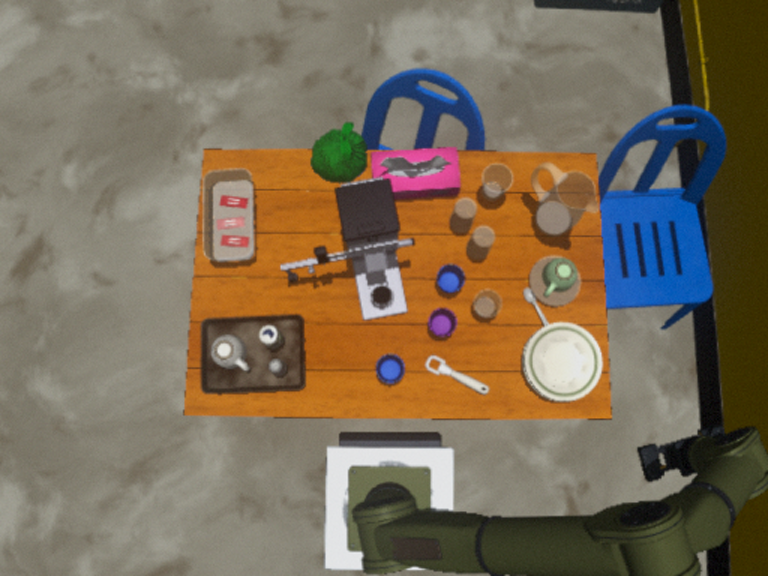

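The scene view shows the clear cup at about (327,198) and the dispenser in the middle. The top view shows the cup at about (324,203), the stand at (254,197) and the grip at (214,170). I'll enlarge a crop next.

```bash
python3 - <<'E'
from h import *
a=load('scene');b=load('top')
save(b,'topc',(180,115,350,240),4.7)
save(a,'scenec',(160,110,350,250),4.2)
for n,u,v in [('cupfoot',324.5,204),('stand',254,197)]:
    for z in (0,.04,.062): print(n,z,at_z(b,u,v,z).round(3))
E
```

```text
cupfoot 0 [ 0.512 -0.251  0.   ]
cupfoot 0.04 [ 0.505 -0.245  0.04 ]
cupfoot 0.062 [ 0.501 -0.242  0.062]
stand 0 [0.537 0.026 0.   ]
stand 0.04 [0.529 0.025 0.04 ]
stand 0.062 [0.525 0.025 0.062]
```

View pics/topc.png

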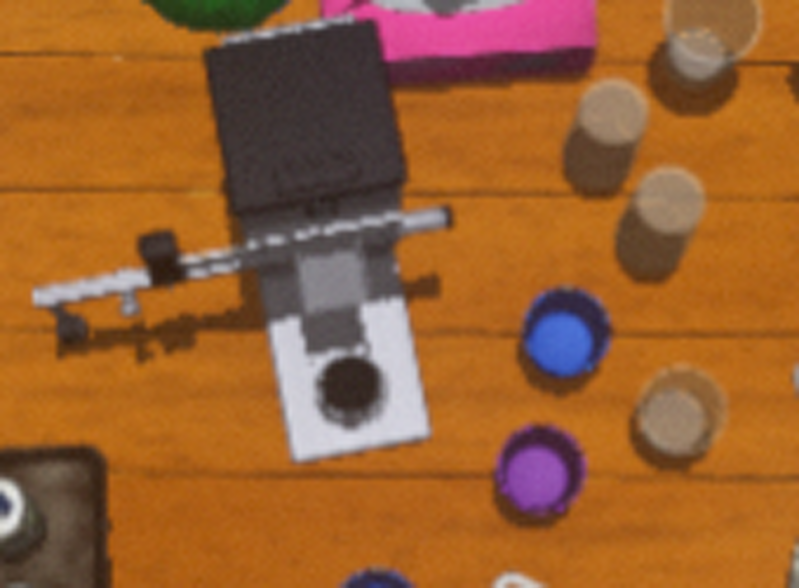

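View pics/scenec.png

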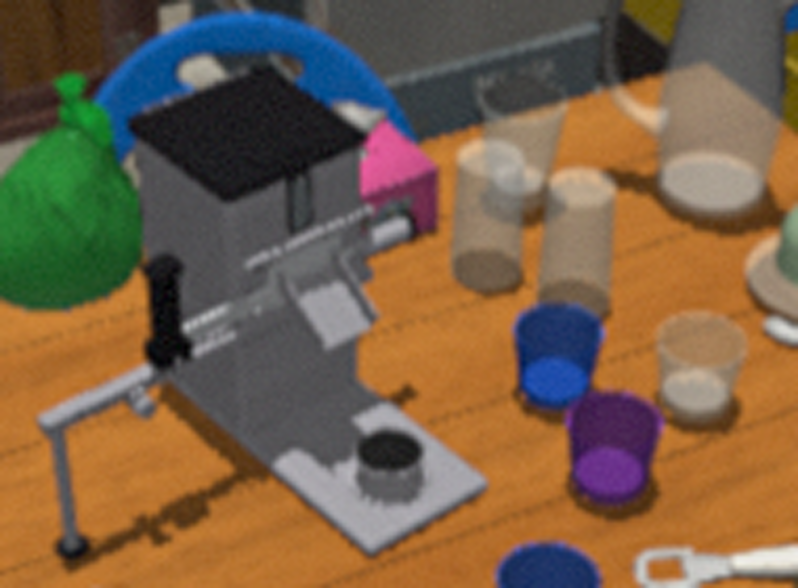

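```bash
python3 - <<'E'
from h import *
a=load('scene');b=load('top')
t=lambda u,v,z:at_z(b,180+(u+.5)/4.7-.5,115+(v+.5)/4.7-.5,z)
s=lambda u,v,z:at_z(a,160+(u+.5)/4.2-.5,110+(v+.5)/4.2-.5,z)
P=lambda n,x:print(n,x.round(4))
P('cup rim top',t(682,408,.062));P('cup foot top',t(673,421,0.003))
P('cup rim sc',s(701,345,.062));P('cup foot sc',s(696,395,0.003))
P('stand t',t(350,383,.04));P('stand s',s(390,450,.04))
c=[t(294,462,.012),t(430,437,.012),t(405,297,.012),s(372,553,.012),s(487,486,.012)]
for x in c:P('plate',x)
d=c[0]-c[1];print('yaw plate',np.degrees(np.arctan2(-d[0],d[1])))
r0=t(35,297,.13);r1=t(450,215,.13);d=r0-r1;print('rail',r0,r1,np.degrees(np.arctan2(-d[0],d[1])))
d=c[3]-c[4];print('yaw plate s',np.degrees(np.arctan2(-d[0],d[1])))
P('grip head t',t(158,243,.216));P('grip head s',s(163,263,.216))
P('clip screw t',t(130,303,.125));P('clip s',s(143,403,.12))
P('railend s',s(50,423,.13))
# tumblers/blue/purple cups
P('blue',t(566,333,.062));P('purple',t(541,470,.062));P('blue2',t(378,600,.062))
P('tumA',t(614,110,.118));P('tumB',t(670,200,.118))
for n in ((566,333),): pass
E
```

```text
cup rim top [ 0.5108 -0.2427  0.062 ]
cup foot top [ 0.5102 -0.244   0.003 ]
cup rim sc [ 0.5053 -0.2403  0.062 ]
cup foot sc [ 0.5117 -0.2476  0.003 ]
stand t [0.5329 0.025  0.04  ]
stand s [0.5317 0.023  0.04  ]
plate [0.4715 0.0707 0.012 ]
plate [ 0.4934 -0.0412  0.012 ]
plate [ 0.6118 -0.0197  0.012 ]
plate [0.4662 0.0726 0.012 ]
plate [ 0.4892 -0.0377  0.012 ]
yaw plate 11.10124454669618
rail [0.5814932  0.26986251 0.13      ] [ 0.65071048 -0.05308137  0.13      ] 12.097304313948623
yaw plate s 11.741743110555287
grip head t [0.6034 0.1653 0.216 ]
grip head s [0.6021 0.1649 0.216 ]
clip screw t [0.5786 0.1961 0.125 ]
clip s [0.5779 0.1972 0.12  ]
railend s [0.5766 0.2665 0.13  ]
blue [ 0.5716 -0.1497  0.062 ]
purple [ 0.4596 -0.1287  0.062 ]
blue2 [0.3549 0.0004 0.062 ]
tumA [ 0.7428 -0.1849  0.118 ]
tumB [ 0.6684 -0.2283  0.118 ]
```

Stand, plate, rail and grip all fit a dispenser yaw of about 11.7°. That puts the stand at (0.532, 0.024), the cup at (0.510, -0.244), and the grip at (0.603, 0.166), which matches its stated offset. Next I move above the cup.

{"op": "send_rows", "data": {
  "rows": [
    {"offset":[43,-26,0],"twist":0.04,"claw":1},
    {"offset":[43,-26,0],"twist":0,"claw":1},
    {"offset":[43,-26,0],"twist":0,"claw":1},
    {"offset":[43,-26,0],"twist":0,"claw":1},
    {"offset":[43,-26,0],"twist":0,"claw":1},
    {"offset":[43,-26,0],"twist":0,"claw":1},
    {"offset":[43,-26,0],"twist":0,"claw":1},
    {"offset":[43,-26,0],"twist":0,"claw":1}
  ]
}}

```text
time_s: 1.1
tool_pos: [0.4454, -0.33, 0.1993]
tool_rot: [[0.979, 0.203, -0.001], [0.203, -0.979, 0.0], [-0.0, -0.0, -1.0]]
force: [0.3, 0.1, -0.1]
grip_width: 0.998
finger_force: 0.0
```

{"op": "send_rows", "data": {
  "rows": [
    {"offset":[40,-35,0],"twist":0,"claw":1},
    {"offset":[35,-30,0],"twist":0,"claw":1},
    {"offset":[0,0,0],"twist":0,"claw":1},
    {"offset":[0,0,0],"twist":0,"claw":1}
  ]
}}

```text
time_s: 1.6
tool_pos: [0.504, -0.253, 0.1992]
tool_rot: [[0.979, 0.203, -0.001], [0.203, -0.979, -0.001], [-0.001, 0.0, -1.0]]
force: [-0.7, -0.8, -0.0]
grip_width: 1.0
finger_force: 0.0
```

```bash
python3 - <<'E'
from h import *
a=grab('wrist');save(a,'w1',s=1.5);print(a['world_from_camera'].round(3))
s=bot.get_state();print(s['tool_pos'],np.round(s['tool_rot'],3),s['time_s'])
E
```

```text
[[ 0.203  0.939  0.276  0.577]
 [-0.979  0.194  0.059 -0.239]
 [ 0.001 -0.282  0.959  0.383]
 [ 0.     0.     0.     1.   ]]
[ 0.50362152 -0.25376689  0.19923766] [[ 0.979  0.202 -0.001]
 [ 0.202 -0.979 -0.001]
 [-0.002  0.001 -1.   ]] 1.65
```

View pics/w1.png

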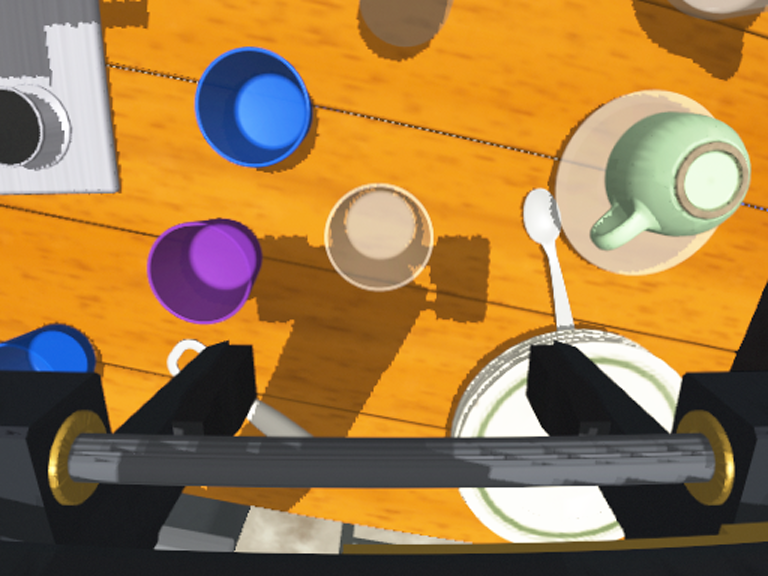

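Wrist view: the cup rim centre is at (253,158) and the foot centre at (253,149). The stand is at the left edge and the fingers are clear of everything.

```bash
python3 - <<'E'
from h import *
a=load('wrist')
print(at_z(a,379/1.5-.2,237/1.5-.2,.062).round(4),at_z(a,380/1.5-.2,224/1.5-.2,.003).round(4))
print(at_d(a,253,149),at_d(a,253,180))
s=bot.get_state();print(np.round(s['joint_pos'],1))
E
```

```text
[ 0.5127 -0.2443  0.062 ] [ 0.5111 -0.2441  0.003 ]
[ 0.51176557 -0.24384535  0.00638691] [ 0.48295955 -0.25016983  0.03271273]
[ 26.5  34.7  -7.4 100.5   6.1  45.2 -62.3]
```

The cup is at (0.512, -0.244). The wrist camera sits on the +x side, and there it would come close to the bin when placing, so I turn the tool half round first.

{"op": "send_rows", "data": {
  "rows": [
    {"offset":[0,0,0],"twist":-0.18,"claw":1},
    {"offset":[0,0,0],"twist":-0.18,"claw":1},
    {"offset":[0,0,0],"twist":-0.18,"claw":1},
    {"offset":[0,0,0],"twist":-0.18,"claw":1},
    {"offset":[0,0,0],"twist":-0.18,"claw":1},
    {"offset":[0,0,0],"twist":-0.18,"claw":1},
    {"offset":[0,0,0],"twist":-0.18,"claw":1},
    {"offset":[0,0,0],"twist":-0.18,"claw":1}
  ]
}}

```text
time_s: 2.65
tool_pos: [0.5034, -0.2546, 0.1993]
tool_rot: [[-0.076, 0.997, -0.001], [0.997, 0.076, -0.001], [-0.001, -0.001, -1.0]]
force: [-0.9, 0.3, -0.2]
grip_width: 1.0
finger_force: 0.0
```

{"op": "send_rows", "data": {
  "rows": [
    {"offset":[0,0,0],"twist":-0.18,"claw":1},
    {"offset":[0,0,0],"twist":-0.18,"claw":1},
    {"offset":[0,0,0],"twist":-0.18,"claw":1},
    {"offset":[0,0,0],"twist":-0.18,"claw":1},
    {"offset":[0,0,0],"twist":-0.18,"claw":1},
    {"offset":[0,0,0],"twist":-0.18,"claw":1},
    {"offset":[0,0,0],"twist":-0.18,"claw":1},
    {"offset":[0,0,0],"twist":-0.18,"claw":1}
  ]
}}

```text
time_s: 3.65
tool_pos: [0.5033, -0.2547, 0.1991]
tool_rot: [[-0.999, 0.054, -0.001], [0.054, 0.999, -0.001], [0.001, -0.001, -1.0]]
force: [0.6, 0.3, -0.2]
grip_width: 1.001
finger_force: 0.0
```

{"op": "send_rows", "data": {
  "rows": [
    {"offset":[0,0,0],"twist":-0.13,"claw":1},
    {"offset":[0,0,0],"twist":-0.13,"claw":1},
    {"offset":[-10,8,0],"twist":0,"claw":1},
    {"offset":[0,0,0],"twist":0,"claw":1}
  ]
}}

```text
time_s: 4.15
tool_pos: [0.5135, -0.2419, 0.1997]
tool_rot: [[-0.98, -0.2, 0.001], [-0.2, 0.98, 0.0], [-0.001, 0.0, -1.0]]
force: [-0.2, -1.2, 0.4]
grip_width: 1.003
finger_force: 0.0
```

{"op": "send_rows", "data": {
  "rows": [
    {"offset":[0,0,25],"twist":0,"claw":1},
    {"offset":[0,0,35],"twist":0,"claw":1},
    {"offset":[0,0,35],"twist":0,"claw":1},
    {"offset":[0,0,20],"twist":0,"claw":1},
    {"offset":[0,0,0],"twist":0,"claw":1},
    {"offset":[0,0,0],"twist":0,"claw":1}
  ]
}}

```text
time_s: 4.9
tool_pos: [0.514, -0.2425, 0.0857]
tool_rot: [[-0.979, -0.202, 0.002], [-0.202, 0.979, -0.0], [-0.002, -0.001, -1.0]]
force: [0.5, 0.5, 0.6]
grip_width: 1.001
finger_force: 0.0
```

{"op": "send_rows", "data": {
  "rows": [
    {"offset":[2,-1,10],"twist":0,"claw":1},
    {"offset":[0,0,20],"twist":0,"claw":1},
    {"offset":[0,0,20],"twist":0,"claw":1},
    {"offset":[0,0,12],"twist":0,"claw":1},
    {"offset":[0,0,7],"twist":0,"claw":1},
    {"offset":[0,0,0],"twist":0,"claw":1},
    {"offset":[0,0,0],"twist":0,"claw":1}
  ]
}}

```text
time_s: 5.78
tool_pos: [0.5118, -0.2439, 0.016]
tool_rot: [[-0.979, -0.202, 0.001], [-0.202, 0.979, -0.0], [-0.001, -0.0, -1.0]]
force: [-0.2, 0.4, 0.4]
grip_width: 1.002
finger_force: 0.0
```

{"op": "send_rows", "data": {
  "rows": [
    {"offset":[0,0,0],"twist":0,"claw":0.85},
    {"offset":[0,0,0],"twist":0,"claw":0.75},
    {"offset":[0,0,0],"twist":0,"claw":0.65},
    {"offset":[0,0,0],"twist":0,"claw":0.6},
    {"offset":[0,0,0],"twist":0,"claw":0.6},
    {"offset":[0,0,0],"twist":0,"claw":0.6}
  ],
  "squeeze": 15
}}

```text
time_s: 6.52
tool_pos: [0.5115, -0.2438, 0.0159]
tool_rot: [[-0.979, -0.202, 0.001], [-0.202, 0.979, -0.0], [-0.001, -0.0, -1.0]]
force: [-0.7, 0.1, 5.3]
grip_width: 0.797
finger_force: 15.0
```

{"op": "send_rows", "data": {
  "rows": [
    {"offset":[0,0,-5],"twist":0,"claw":0.6},
    {"offset":[0,0,-15],"twist":0,"claw":0.6},
    {"offset":[0,0,-25],"twist":0,"claw":0.6},
    {"offset":[0,0,-30],"twist":0,"claw":0.6},
    {"offset":[0,0,-25],"twist":0,"claw":0.6},
    {"offset":[0,0,0],"twist":0,"claw":0.6}
  ],
  "squeeze": 20
}}

```text
time_s: 7.28
tool_pos: [0.5126, -0.2442, 0.1176]
tool_rot: [[-0.979, -0.202, 0.004], [-0.202, 0.979, -0.001], [-0.003, -0.002, -1.0]]
force: [-0.5, -0.1, -1.3]
grip_width: 0.794
finger_force: 20.0
```

{"op": "send_rows", "data": {
  "rows": [
    {"offset":[0,15,0],"twist":0,"claw":0.6},
    {"offset":[0,30,0],"twist":0,"claw":0.6},
    {"offset":[0,35,0],"twist":0,"claw":0.6},
    {"offset":[0,35,0],"twist":0,"claw":0.6},
    {"offset":[0,30,0],"twist":0,"claw":0.6},
    {"offset":[-3,13,0],"twist":0,"claw":0.6},
    {"offset":[0,0,0],"twist":0,"claw":0.6},
    {"offset":[0,0,0],"twist":0,"claw":0.6}
  ]
}}

```text
time_s: 8.28
tool_pos: [0.4822, -0.0899, 0.115]
tool_rot: [[-0.98, -0.2, -0.001], [-0.2, 0.98, -0.001], [0.001, -0.001, -1.0]]
force: [-0.6, -0.6, -1.7]
grip_width: 0.793
finger_force: 20.0
```

```bash
python3 - <<'E'
from h import *
a=grab('wrist');save(a,'w2',s=1.5);print(a['world_from_camera'].round(3), proj(a,[.532,.024,.04])*1.5)
s=bot.get_state();print(s['tool_pos'],np.round(s['joint_pos'],1))
E
```

```text
[[-0.2   -0.94  -0.277  0.412]
 [ 0.98  -0.192 -0.055 -0.105]
 [-0.002 -0.283  0.959  0.299]
 [ 0.     0.     0.     1.   ]] [566.33772432 391.01853207]
[ 0.48223906 -0.08999429  0.1151276 ] [ 35.5  45.9 -51.6 116.   52.7  45.1  52.9]
```

View pics/w2.png

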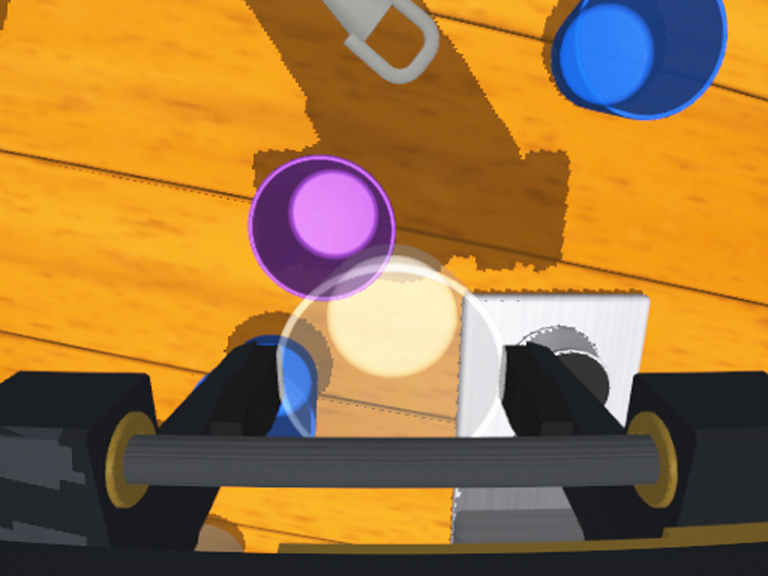

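Wrist view: the cup is held, with its foot centre at (261,211). The plate's front corners are at (312,198) and (432,196). The stand top is partly behind the finger, with its upper edge at about y=233 and its right edge at x=406.

```bash
python3 - <<'E'
from h import *
a=load('wrist')
p=at_z(a,311.5,197.5,.012);q=at_z(a,431.5,196.5,.012);print(p,q,np.linalg.norm(q-p))
d=q-p;yaw=np.arctan2(-d[0],d[1]);print(np.degrees(yaw))
x=np.array([np.cos(yaw),np.sin(yaw),0]);print('stand from plate',(p+q)/2+.05*x)
C=cv2.undistort  # noqa
# stand ring overlay for hypotheses
for S in ([.5323,.024],[.529,.024],[.5355,.024]):
    pts=[proj(a,[S[0]+.0275*np.cos(t),S[1]+.0275*np.sin(t),.04])*1.5 for t in np.linspace(0,6.28,60)]
    pts=np.array(pts);print(S,'miny',pts[pts[:,1].argmin()].round(),'maxx',pts[:,0].max().round())
f=at_z(a,261,210.5,.1);print('foot',f,'tcp',bot.get_state()['tool_pos'])
E
```

```text
[ 0.49511641 -0.04112234  0.012     ] [0.4720065  0.06778319 0.012     ] 0.11133051221406332
11.980531489688085
stand from plate [0.53247236 0.02370939 0.012     ]
[0.5323, 0.024] miny [573. 348.] maxx 612.0
[0.529, 0.024] miny [575. 343.] maxx 614.0
[0.5355, 0.024] miny [572. 353.] maxx 611.0
foot [ 0.4846731  -0.08995058  0.1       ] tcp [ 0.48223906 -0.08999429  0.1151276 ]
```

{"op": "send_rows", "data": {
  "rows": [
    {"offset":[0,20,0],"twist":0,"claw":0.6},
    {"offset":[0,30,0],"twist":0,"claw":0.6},
    {"offset":[-10,30,0],"twist":0,"claw":0.6},
    {"offset":[-20,15,0],"twist":0,"claw":0.6},
    {"offset":[-20,6,0],"twist":0,"claw":0.6},
    {"offset":[-15,0,0],"twist":0,"claw":0.6},
    {"offset":[-4,0,0],"twist":0,"claw":0.6},
    {"offset":[0,0,0],"twist":0,"claw":0.6}
  ]
}}

```text
time_s: 9.32
tool_pos: [0.5292, 0.0234, 0.1152]
tool_rot: [[-0.98, -0.201, -0.001], [-0.201, 0.98, -0.0], [0.001, -0.0, -1.0]]
force: [-0.8, 0.1, -1.4]
grip_width: 0.795
finger_force: 20.0
```

```bash
python3 - <<'E'
from h import *
s=bot.get_state();print(s['tool_pos'],np.round(s['joint_pos'],1),s['force'])
E
```

```text
[0.52917524 0.02337801 0.11524244] [ 21.7  47.9 -51.3 109.6  50.6  48.6  44.6] [-0.83344613  0.11263465 -1.39070185]
```

{"op": "send_rows", "data": {
  "rows": [
    {"offset":[-2,0,10],"twist":0,"claw":0.6},
    {"offset":[0,0,20],"twist":0,"claw":0.6},
    {"offset":[0,0,15],"twist":0,"claw":0.6},
    {"offset":[0,0,8],"twist":0,"claw":0.6},
    {"offset":[0,0,0],"twist":0,"claw":0.6},
    {"offset":[0,0,0],"twist":0,"claw":0.6}
  ]
}}

```text
time_s: 10.07
tool_pos: [0.5318, 0.0249, 0.0629]
tool_rot: [[-0.979, -0.202, 0.001], [-0.202, 0.979, 0.0], [-0.001, 0.0, -1.0]]
force: [-0.6, 0.1, -0.7]
grip_width: 0.797
finger_force: 20.0
```

{"op": "send_rows", "data": {
  "rows": [
    {"offset":[0,-1,2],"twist":0,"claw":0.6},
    {"offset":[0,0,2],"twist":0,"claw":0.6},
    {"offset":[0,0,1],"twist":0,"claw":0.6},
    {"offset":[0,0,1],"twist":0,"claw":0.6},
    {"offset":[0,0,0],"twist":0,"claw":0.6}
  ]
}}

```text
time_s: 10.7
tool_pos: [0.5316, 0.0237, 0.0564]
tool_rot: [[-0.979, -0.202, -0.0], [-0.202, 0.979, -0.0], [0.0, -0.0, -1.0]]
force: [0.2, 1.0, -0.9]
grip_width: 0.797
finger_force: 20.0
```

{"op": "send_rows", "data": {
  "rows": [
    {"offset":[0,0,0.5],"twist":0,"claw":0.6},
    {"offset":[0,0,0.5],"twist":0,"claw":0.6},
    {"offset":[0,0,0],"twist":0,"claw":0.6}
  ]
}}

```text
time_s: 11.08
tool_pos: [0.5317, 0.0238, 0.0559]
tool_rot: [[-0.979, -0.202, 0.0], [-0.202, 0.979, -0.0], [-0.0, -0.0, -1.0]]
force: [-1.3, -0.7, 3.7]
grip_width: 0.796
finger_force: 20.0
```

Contact shows at 3.7 N, so I release gently.

{"op": "send_rows", "data": {
  "rows": [
    {"offset":[0,0,0],"twist":0,"claw":0.8},
    {"offset":[0,0,0],"twist":0,"claw":0.83},
    {"offset":[0,0,0],"twist":0,"claw":0.88},
    {"offset":[0,0,0],"twist":0,"claw":0.94},
    {"offset":[0,0,0],"twist":0,"claw":1},
    {"offset":[0,0,0],"twist":0,"claw":1},
    {"offset":[0,0,0],"twist":0,"claw":1},
    {"offset":[0,0,0],"twist":0,"claw":1}
  ]
}}

```text
time_s: 12.08
tool_pos: [0.5317, 0.0237, 0.0555]
tool_rot: [[-0.979, -0.202, 0.0], [-0.202, 0.979, -0.0], [-0.0, -0.0, -1.0]]
force: [-0.1, 0.3, 0.4]
grip_width: 1.0
finger_force: 0.0
```

{"op": "send_rows", "data": {
  "rows": [
    {"offset":[0,0,-8],"twist":0,"claw":1},
    {"offset":[0,0,-20],"twist":0,"claw":1},
    {"offset":[0,0,-30],"twist":0,"claw":1},
    {"offset":[0,0,-40],"twist":0,"claw":1},
    {"offset":[0,0,-40],"twist":0,"claw":1},
    {"offset":[0,0,-40],"twist":0,"claw":1},
    {"offset":[0,0,-30],"twist":0,"claw":1},
    {"offset":[0,0,0],"twist":0,"claw":1}
  ]
}}

```text
time_s: 13.08
tool_pos: [0.5328, 0.0245, 0.2661]
tool_rot: [[-0.979, -0.202, 0.005], [-0.202, 0.979, 0.001], [-0.005, -0.0, -1.0]]
force: [-0.4, 0.0, -0.7]
grip_width: 1.001
finger_force: 0.0
```

```bash
python3 - <<'E'
from h import *
a=grab('wrist');b=grab('scene')
im=np.hstack([cv2.resize(a['image'],(512,384)),cv2.resize(b['image'][110:250,160:350],(521,384))])[...,::-1]
im=cv2.resize(im,None,fx=.77,fy=.77);cv2.imwrite('pics/both.png',im)
s=bot.get_state();print(s['tool_pos'],np.round(s['joint_pos'],1),s['force'],a['world_from_camera'].round(3))
E
```

```text
[0.53122439 0.02332263 0.26323055] [ 27.1  37.8 -60.2  99.6  36.2  64.4  57.1] [ 0.70553105 -1.10512221 -0.27078367] [[-0.202 -0.938 -0.282  0.462]
 [ 0.979 -0.194 -0.057  0.009]
 [-0.001 -0.288  0.958  0.45 ]
 [ 0.     0.     0.     1.   ]]
```

View pics/both.png

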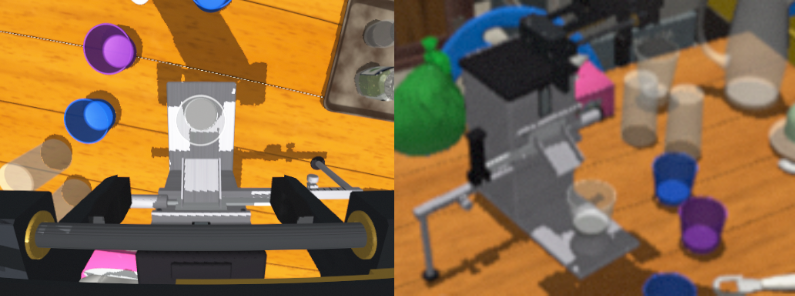

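The cup stands on the stand with the shutter still shut, and the rail, clip and grip are intact. Next I move over the grip, then turn 90°.

{"op": "send_rows", "data": {
  "rows": [
    {"offset":[0,0,-20],"twist":0,"claw":1},
    {"offset":[0,5,-20],"twist":0,"claw":1},
    {"offset":[-20,25,0],"twist":0,"claw":1},
    {"offset":[-25,30,0],"twist":0,"claw":1},
    {"offset":[-25,30,0],"twist":0,"claw":1},
    {"offset":[-20,25,0],"twist":0,"claw":1},
    {"offset":[-10,10,0],"twist":0,"claw":1},
    {"offset":[0,0,0],"twist":0.17,"claw":1}
  ]
}}

```text
time_s: 14.18
tool_pos: [0.604, 0.1667, 0.3019]
tool_rot: [[-1.0, -0.03, -0.003], [-0.03, 1.0, -0.0], [0.003, -0.0, -1.0]]
force: [-0.4, -0.2, 0.2]
grip_width: 1.004
finger_force: 0.0
```

{"op": "send_rows", "data": {
  "rows": [
    {"offset":[0,0,0],"twist":0.175,"claw":0.6},
    {"offset":[0,0,0],"twist":0.175,"claw":0.6},
    {"offset":[0,0,0],"twist":0.175,"claw":0.6},
    {"offset":[0,0,0],"twist":0.175,"claw":0.6},
    {"offset":[0,0,0],"twist":0.175,"claw":0.6},
    {"offset":[0,0,0],"twist":0.175,"claw":0.6},
    {"offset":[0,0,0],"twist":0.175,"claw":0.6},
    {"offset":[0,0,0],"twist":0.175,"claw":0.6}
  ]
}}

```text
time_s: 15.18
tool_pos: [0.6039, 0.1647, 0.3025]
tool_rot: [[-0.196, 0.981, -0.002], [0.981, 0.196, -0.002], [-0.001, -0.002, -1.0]]
force: [-0.8, 0.2, -0.4]
grip_width: 0.598
finger_force: 0.0
```

{"op": "send_rows", "data": {
  "rows": [
    {"offset":[0,0,0],"twist":0,"claw":0.6},
    {"offset":[0,0,0],"twist":0,"claw":0.6}
  ]
}}

```text
time_s: 15.42
tool_pos: [0.6041, 0.1656, 0.303]
tool_rot: [[-0.205, 0.979, -0.001], [0.979, 0.205, -0.001], [-0.001, -0.001, -1.0]]
force: [0.6, 0.6, 0.3]
grip_width: 0.601
finger_force: 0.0
```

```bash
python3 - <<'E'
from h import *
a=load('wrist')
print('cup',at_z(a,203/.77,120/.77,.102),at_z(a,201/.77,111/.77,.043))
a=grab('wrist');save(a,'w3',s=1.5)
s=bot.get_state();print(s['tool_pos'],np.round(s['tool_rot'],3),np.round(s['joint_pos'],1),s['force'],a['world_from_camera'].round(3))
E
```

```text
cup [0.52926807 0.02617274 0.102     ] [0.52705596 0.02292805 0.043     ]
[0.60417947 0.16581298 0.30309704] [[-0.205  0.979 -0.001]
 [ 0.979  0.205 -0.   ]
 [-0.    -0.001 -1.   ]] [ -1.5  36.7 -34.3  80.4  21.1  69.4 -26.1] [0.78491085 0.28023652 0.22187696] [[ 0.979 -0.196 -0.058  0.591]
 [ 0.205  0.939  0.278  0.237]
 [ 0.    -0.284  0.959  0.487]
 [ 0.     0.     0.     1.   ]]
```

View pics/w3.png

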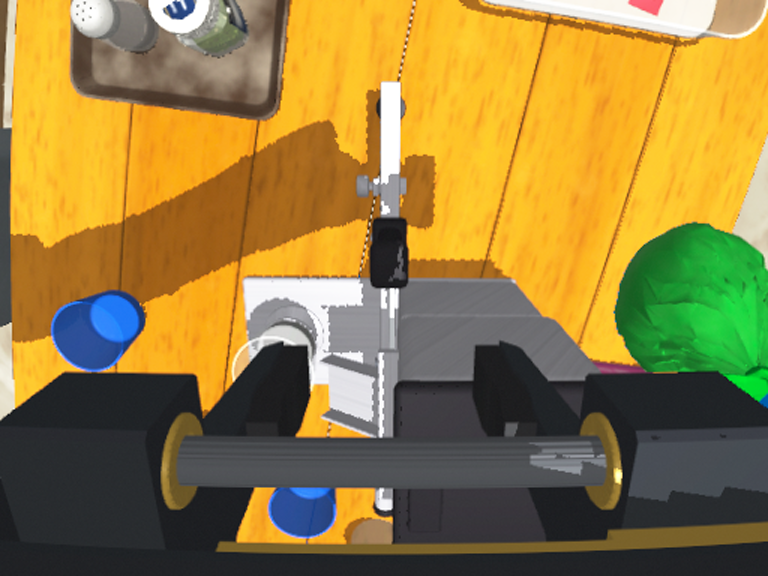

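Wrist view: the clip sits on the rail at about (260,124), with its screw to the left. The grip is at (260,168), and the fingers sit 0.5 of the way open either side. I'll use depth here, in the dispenser's frame.

```bash
cat >> h.py <<'E'
yaw=np.radians(11.8); ex=np.array([np.cos(yaw),np.sin(yaw),0]);ey=np.array([-np.sin(yaw),np.cos(yaw),0])
O=np.array([.5325,.0237,0])+.155*ex
def disp(p): p=np.asarray(p)-O; return np.stack([p@ex,p@ey,p[...,2]],-1)
def cloud(c,u0,u1,v0,v1):
    v,u=np.mgrid[v0:v1,u0:u1]; q=cv2.undistortPoints(np.stack([u,v],-1).reshape(-1,1,2).astype(float),c['intrinsics'],c['dist'])[:,0]
    d=c['depth'][v0:v1,u0:u1].reshape(-1,1); T=c['world_from_camera']
    P=(np.c_[q[:,0],-q[:,1],-np.ones(len(q))]*d)@T[:3,:3].T+T[:3,3]; return disp(P),d[:,0]>0
E
python3 - <<'E'
from h import *
a=load('wrist')
P,ok=cloud(a,235,285,45,200);P=P[ok]
def st(n,m): Q=P[m]; print(n,len(Q),Q.min(0).round(4),Q.max(0).round(4),Q.mean(0).round(4)) if len(Q) else print(n,0)
z=P[:,2];y=P[:,1]
st('head top',z>.208); st('grip',z>.15)
st('rail',(z>.122)&(z<.133)&(y>.19))
st('clip above rail',(z>.133)&(z<.15)&(y>.145)&(y<.185))
st('screw',(z>.1)&(z<.15)&(y>.14)&(y<.19)&(P[:,0]<-.067))
st('carriage',(z>.125)&(z<.147)&(y>.1)&(y<.145))
for r in range(112,150,2): print(r,[tuple((cloud(a,u,u+1,r,r+1)[0][0]*1000).round().astype(int)) for u in (248,252,256,260,264,268)])
save(a,'w3c',(225,100,295,200),6)
E
```

```text
head top 770 [-0.0659  0.1124  0.2094] [-0.0446  0.1396  0.2173] [-0.0556  0.1266  0.2149]
grip 901 [-0.0659  0.0844  0.15  ] [-0.0446  0.1396  0.2173] [-0.0555  0.1276  0.2085]
rail 597 [-0.0622  0.1901  0.1253] [-0.0486  0.2318  0.1316] [-0.0554  0.2109  0.129 ]
clip above rail 0
screw 144 [-0.08    0.1521  0.115 ] [-0.0677  0.1676  0.1293] [-0.0743  0.1604  0.122 ]
carriage 199 [-0.0691  0.1247  0.1259] [-0.0444  0.1449  0.147 ] [-0.0564  0.138   0.1393]
112 [(np.int64(-72), np.int64(166), np.int64(0)), (np.int64(-66), np.int64(165), np.int64(-1)), (np.int64(-59), np.int64(174), np.int64(130)), (np.int64(-55), np.int64(174), np.int64(130)), (np.int64(-51), np.int64(174), np.int64(129)), (np.int64(-44), np.int64(165), np.int64(-1))]
114 [(np.int64(-72), np.int64(163), np.int64(0)), (np.int64(-67), np.int64(163), np.int64(-1)), (np.int64(-59), np.int64(172), np.int64(130)), (np.int64(-55), np.int64(172), np.int64(129)), (np.int64(-51), np.int64(172), np.int64(129)), (np.int64(-44), np.int64(163), np.int64(-1))]
116 [(np.int64(-72), np.int64(160), np.int64(0)), (np.int64(-67), np.int
[... 4069 characters left out ...]
5), np.int64(140), np.int64(132)), (np.int64(-51), np.int64(140), np.int64(129)), (np.int64(-43), np.int64(119), np.int64(-1))]
146 [(np.int64(-73), np.int64(116), np.int64(-1)), (np.int64(-63), np.int64(140), np.int64(144)), (np.int64(-59), np.int64(140), np.int64(145)), (np.int64(-55), np.int64(140), np.int64(146)), (np.int64(-51), np.int64(140), np.int64(145)), (np.int64(-47), np.int64(140), np.int64(145))]
148 [(np.int64(-67), np.int64(138), np.int64(143)), (np.int64(-63), np.int64(139), np.int64(148)), (np.int64(-59), np.int64(138), np.int64(146)), (np.int64(-55), np.int64(138), np.int64(147)), (np.int64(-51), np.int64(139), np.int64(147)), (np.int64(-47), np.int64(139), np.int64(148))]
```

View pics/w3c.png

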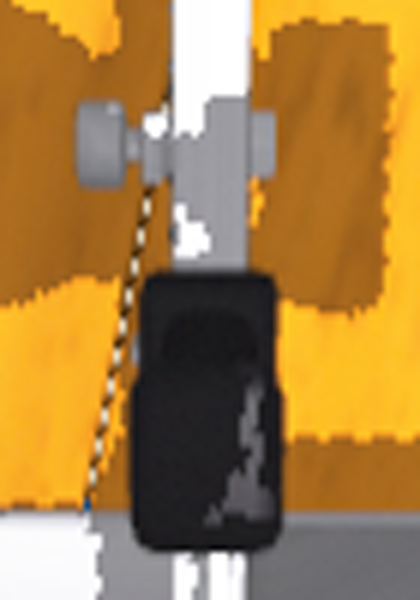

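The grip head's centre is at y' = 0.126, as the dimensions say it should be. The clip centre is at y' ≈ 0.160, and the rail end reads 0.232, exactly as specified. The pull is therefore about 34 mm.

{"op": "send_rows", "data": {
  "rows": [
    {"offset":[1.5,0,15],"twist":0,"claw":0.6},
    {"offset":[0,0,25],"twist":0,"claw":0.6},
    {"offset":[0,0,30],"twist":0,"claw":0.6},
    {"offset":[0,0,30],"twist":0,"claw":0.6},
    {"offset":[0,0,20],"twist":0,"claw":0.6},
    {"offset":[0,0,15],"twist":0,"claw":0.6},
    {"offset":[0,0,5],"twist":0,"claw":0.6},
    {"offset":[0,0,0],"twist":0,"claw":0.6}
  ]
}}

```text
time_s: 16.48
tool_pos: [0.6041, 0.1679, 0.1635]
tool_rot: [[-0.203, 0.979, 0.0], [0.979, 0.203, 0.0], [0.0, 0.0, -1.0]]
force: [0.2, -0.2, 0.0]
grip_width: 0.599
finger_force: 0.0
```

{"op": "send_rows", "data": {
  "rows": [
    {"offset":[0,0,0],"twist":0,"claw":0.5},
    {"offset":[0,0,0],"twist":0,"claw":0.4}
  ],
  "squeeze": 35
}}

```text
time_s: 16.73
tool_pos: [0.6045, 0.1679, 0.1642]
tool_rot: [[-0.203, 0.979, 0.001], [0.979, 0.203, 0.0], [0.0, 0.001, -1.0]]
force: [0.2, 0.4, 0.7]
grip_width: 0.415
finger_force: 0.0
```

{"op": "send_rows", "data": {
  "rows": [
    {"offset":[0,0,0],"twist":0,"claw":0.3},
    {"offset":[0,0,0],"twist":0,"claw":0.2},
    {"offset":[0,0,0],"twist":0,"claw":0.1},
    {"offset":[0,0,0],"twist":0,"claw":0.05},
    {"offset":[0,0,0],"twist":0,"claw":0.05},
    {"offset":[0,0,0],"twist":0,"claw":0.05}
  ]
}}

```text
time_s: 17.48
tool_pos: [0.6023, 0.1674, 0.1636]
tool_rot: [[-0.203, 0.979, -0.003], [0.979, 0.203, -0.001], [-0.001, -0.003, -1.0]]
force: [-6.5, -2.2, 5.9]
grip_width: 0.246
finger_force: 35.0
```

```bash
cat > m.py <<'E'
from h import *
a=grab('wrist');s=bot.get_state();print('tcp',disp(s['tool_pos']).round(4),s['time_s'],s['grip_width'],s['finger_force'],np.round(s['force'],1))
E
python3 m.py
```

```text
tcp [-0.0572  0.1264  0.1636] 17.525 0.24728427505391287 35.00171184539795 [-6.1 -1.3  5. ]
```

The opening reads about 22 mm, which suggests the pads are catching the wider head. I'll regrasp a little lower.

{"op": "send_rows", "data": {
  "rows": [
    {"offset":[0,0,0],"twist":0,"claw":0.3},
    {"offset":[0,0,0],"twist":0,"claw":0.4},
    {"offset":[0,0,2],"twist":0,"claw":0.4},
    {"offset":[0,0,2],"twist":0,"claw":0.4},
    {"offset":[0,0,1],"twist":0,"claw":0.3},
    {"offset":[0,0,0],"twist":0,"claw":0.2},
    {"offset":[0,0,0],"twist":0,"claw":0.1},
    {"offset":[0,0,0],"twist":0,"claw":0.05}
  ]
}}

```text
time_s: 18.52
tool_pos: [0.6023, 0.1673, 0.1581]
tool_rot: [[-0.203, 0.979, -0.003], [0.979, 0.203, -0.001], [-0.001, -0.003, -1.0]]
force: [-5.1, -1.3, 1.6]
grip_width: 0.248
finger_force: 35.0
```

{"op": "send_rows", "data": {
  "rows": [
    {"offset":[0,0,0],"twist":0,"claw":0.05},
    {"offset":[0,0,0],"twist":0,"claw":0.05}
  ]
}}

```text
time_s: 18.77
tool_pos: [0.6023, 0.1673, 0.1581]
tool_rot: [[-0.203, 0.979, -0.003], [0.979, 0.203, -0.001], [-0.001, -0.004, -1.0]]
force: [-5.8, -1.1, 1.1]
grip_width: 0.242
finger_force: 35.0
```

The width and the grip are the same, so that is just how the opening scale reads. The hold is firm and I pull partway.

{"op": "send_rows", "data": {
  "rows": [
    {"offset":[1,-1.5,0],"twist":0,"claw":0.05},
    {"offset":[3,0,0],"twist":0,"claw":0.05},
    {"offset":[5,0,0],"twist":0,"claw":0.05},
    {"offset":[5,0,0],"twist":0,"claw":0.05},
    {"offset":[4,0,0],"twist":0,"claw":0.05},
    {"offset":[2,0,0],"twist":0,"claw":0.05},
    {"offset":[0,0,0],"twist":0,"claw":0.05},
    {"offset":[0,0,0],"twist":0,"claw":0.05}
  ]
}}

```text
time_s: 19.77
tool_pos: [0.5985, 0.1869, 0.1581]
tool_rot: [[-0.202, 0.979, -0.0], [0.979, 0.202, -0.0], [-0.0, -0.0, -1.0]]
force: [0.9, -4.1, -7.5]
grip_width: 0.242
finger_force: 35.0
```

```bash
cat >> m.py <<'E'
P,ok=cloud(a,150,400,0,260);P=P[ok];x,y,z=P.T
def st(n,m): Q=P[m]; print(n,len(Q),Q.min(0).round(4),Q.max(0).round(4)) if len(Q) else print(n,0)
st('screw',(z>.108)&(z<.135)&(y>.14)&(y<.19)&(x<-.067)&(x>-.085))
st('clipback',(z>.11)&(z<.122)&(y>.14)&(y<.19)&(x<-.041)&(x>-.05))
st('head',(z>.207)&(z<.219)&(x>-.07)&(x<-.042)&(y>.1)&(y<.2))
st('carriage',(z>.134)&(z<.15)&(x>-.07)&(x<-.042)&(y>.1)&(y<.2))
st('railend',(z>.125)&(z<.133)&(x>-.066)&(x<-.045)&(y>.2)&(y<.26))
E
python3 m.py
```

```text
tcp [-0.0571  0.1462  0.1581] 19.825 0.24415472371940206 34.992202408611774 [ 0.1 -4.  -6.7]
screw 373 [-0.0799  0.1463  0.1131] [-0.067   0.1687  0.1346]
clipback 101 [-0.0482  0.1551  0.1148] [-0.0439  0.1666  0.1184]
head 1549 [-0.0699  0.1473  0.207 ] [-0.0421  0.1594  0.2189]
carriage 871 [-0.0696  0.1312  0.134 ] [-0.0436  0.1606  0.1494]
railend 1182 [-0.0627  0.2     0.1261] [-0.0482  0.2313  0.1312]
```

{"op": "send_rows", "data": {
  "rows": [
    {"offset":[2,0,0],"twist":0,"claw":0.05},
    {"offset":[4,0,0],"twist":0,"claw":0.05},
    {"offset":[4,0,0],"twist":0,"claw":0.05},
    {"offset":[2.5,0,0],"twist":0,"claw":0.05},
    {"offset":[1,0,0],"twist":0,"claw":0.05},
    {"offset":[0,0,0],"twist":0,"claw":0.05},
    {"offset":[0,0,0],"twist":0,"claw":0.05},
    {"offset":[0,0,0],"twist":0,"claw":0.05}
  ]
}}

```text
time_s: 20.82
tool_pos: [0.5958, 0.2, 0.1582]
tool_rot: [[-0.202, 0.979, -0.0], [0.979, 0.202, -0.0], [-0.0, -0.0, -1.0]]
force: [2.3, -4.1, -10.8]
grip_width: 0.247
finger_force: 35.0
```

```bash
python3 m.py; python3 - <<'E'
from h import *
a=load('wrist');b=grab('scene');
p=proj(a,O-.057*ex+.16*ey+[0,0,.13]);u,v=int(p[0]),int(p[1]);print(p,v)
A=a['image'][max(v-60,0):v+60,u-65:u+65];A=cv2.resize(A,(0,0),fx=3,fy=3,interpolation=cv2.INTER_CUBIC)
B=b['image'][130:240,190:300];B=cv2.resize(B,(A.shape[0],A.shape[0]),interpolation=cv2.INTER_CUBIC)
cv2.imwrite('pics/fin.png',np.hstack([A,B])[...,::-1])
E
```

```text
tcp [-0.057   0.1596  0.1582] 20.875 0.24145074169608047 34.99248839914799 [  1.8  -4.1 -11.3]
screw 317 [-0.0797  0.1538  0.1102] [-0.0684  0.1688  0.134 ]
clipback 0
head 1553 [-0.07    0.1602  0.2071] [-0.042   0.1734  0.219 ]
carriage 874 [-0.069   0.1448  0.1341] [-0.0435  0.1741  0.1499]
railend 1143 [-0.0627  0.2     0.1267] [-0.0481  0.2317  0.1317]
[258.24715405 200.67494606] 200
```

View pics/fin.png

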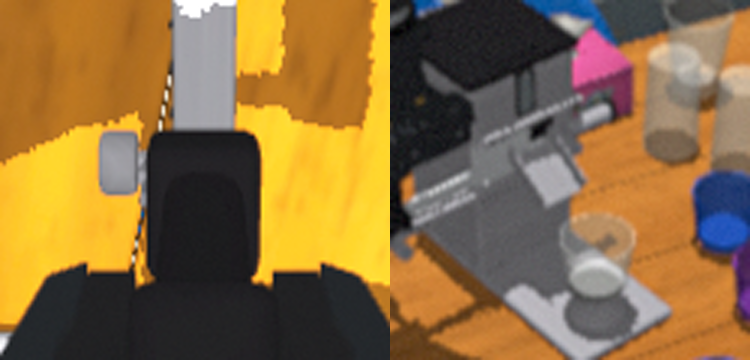

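The cup stands on the stand, and the grip is level with the screw. Grip centre is at 0.159 and the clip at 0.1607, so I add 1 mm and settle.

{"op": "send_rows", "data": {
  "rows": [
    {"offset":[1,0,0],"twist":0,"claw":0.05},
    {"offset":[0,0,0],"twist":0,"claw":0.05},
    {"offset":[0,0,0],"twist":0,"claw":0.05},
    {"offset":[0,0,0],"twist":0,"claw":0.05},
    {"offset":[0,0,0],"twist":0,"claw":0.05}
  ]
}}

```text
time_s: 21.55
tool_pos: [0.5956, 0.2009, 0.1582]
tool_rot: [[-0.202, 0.979, -0.0], [0.979, 0.202, -0.0], [-0.0, -0.0, -1.0]]
force: [1.6, -4.9, -11.6]
grip_width: 0.245
finger_force: 35.0
```

```bash
python3 m.py; python3 -c "
from plant import bot
print(bot.hand_in())"
```

```text
tcp [-0.057   0.1606  0.1582] 21.6 0.2418141713954558 34.992287904024124 [  3.1  -4.3 -11.7]
screw 313 [-0.0797  0.1541  0.1101] [-0.0684  0.1687  0.135 ]
clipback 0
head 1542 [-0.07   0.161  0.207] [-0.042  0.174  0.219]
carriage 865 [-0.069   0.1459  0.1341] [-0.0436  0.1749  0.1497]
railend 1152 [-0.0627  0.2001  0.1265] [-0.0481  0.232   0.1316]
the job is handed in; nothing more can be done
None
```

I handed the job in at about 21.6 s with the cup standing on the stand and the grip held against its spring, its centre about 1 mm short of the marker by my measurement; hand-in returned no verdict.

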